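# Tap the ski rest home against the hidden stop

### The job

Pick up the cork-faced tapping bar and, touching the ski rest block only with it, nudge the block gently along its track in small taps until it is fully home against the stop hidden inside the hood, without ramming the stop. Then lay the bar gently back on its plywood board, and leave the tin, scraper and roller where they are.

Things in the scene. Friction and masses are not known exactly. Their poses are not given: they have to be found in the camera images.
- guide: Fixed aluminium slide track, 400 long x 90 wide, on the bench. Origin: centre of its underside. Its x axis is the direction in which the block is pushed (towards the hood). Its floor is 10 mm above the origin; two side rails, 64 mm apart inside, reach 24 mm above the origin.
- hood_mouth (a point): Centre of the hood's open mouth, at the track floor (60 mm ahead of the track's origin, x axis as the track's). The dark steel hood, 84 wide x 140 long, top 70 mm above this point, is closed but for its mouth. The hidden stop inside is set differently each time: its button's tip is 43 to 87 mm in from the mouth, on the centre line, 24 mm above the floor.
- rest_tail (a point): Centre of the flat tail face of the ski rest block, where it is tapped; 25 mm above its underside. x axis: from tail to nose along the track. The nose is 140 mm ahead and starts outside the hood; when home the tail is still 40 mm or more outside it.
- rest: Ski rest block: loose pale wooden block with a shallow cork-lined trough along its top, 140 long x 60 wide x 50 high, 0.5 to 0.75 kg, on the track's floor between the rails with 2 mm play each side; slides with 2 to 7 N of friction. Origin: centre of its underside; x axis from tail to nose, z up.
- bar: The tapping bar (see bar_mid); origin at the centre of its underside.
- bar_mid (a point): Centre of the wooden tapping bar, half-way up (20 mm). T-shaped, loose, 180 long x 40 high, 0.22 kg: a straight grip 24 mm wide from x = -90 to +55 mm, then a head 60 mm wide to x = +90 mm, its front face of cork. x axis along the bar to the cork face, z up. Centre of mass near x = +15 mm. Starts lying on the board, head to the robot's left.
- board: Fixed plain plywood tool board, 240 long (its x axis) x 90 wide (its y axis) x 8 mm thick, flat on the bench; origin at the centre of its underside.
- stop_button (a joint): Soft spring button on the face of the hidden stop, in m: 0 untouched, 0.008 pressed flush. It takes only 0.6 N, so it is hardly felt; the block is home when its nose has pressed it flush and meets the stiff plate behind. The block stays there by its own friction.
- stop_buffer (a joint): How far the hidden stop's plate itself has been pushed back on its stiff spring backing, in m: 0 at rest, 2 N more for each mm (2000 N/m), springing back when let go. More than 6 mm (12 N) is ramming.
- tin: Bystander: round purple wax tin, 79 mm across, 42 mm high; origin at the centre of its underside.
- scraper: Bystander: flat yellow acrylic scraper, 140 x 60 x 5 mm; origin at the centre of its underside.
- roller: Bystander: wooden rill roller, 135 mm long, 36 mm high; origin near the centre of its underside.
Mind the look-alikes: they are no part of the job. What is shaped like the bar but blue or pink is not meant. Leave any turquoise look-alike of the rest alone.

How it is judged (in metres and radians):
On the way, in this order (a step that is already met when the one before it is completed fails the run):
1. the bar is lifted off its board (height (world z) of bar_mid above 0.05 m), for 0.1 s.
2. the block has pressed the hidden stop's button at least half in (value of joint stop_button above 0.004 m), for 0.2 s.
At the end, for the whole second after the job is handed in: The block stands level on the track floor, at rest, its nose pressing the hidden stop's button at least 4 of its 8 mm and the stop's plate pushed back less than 4 mm; the bar lies flat on the board, right way up and at rest, its centre within 70 mm along and 40 mm across the board's centre (value of joint stop_button above 0.004 m and value of joint stop_buffer below 0.004 m and angle between rest's own z axis and vertical below 0.06 rad and z of rest in the frame of guide below 0.014 m and linear speed of each of rest, bar below 0.01 m/s and x of bar_mid in the frame of board between -0.07 and 0.07 m and y of bar_mid in the frame of board between -0.04 and 0.04 m and z of bar_mid in the frame of board between 0.023 and 0.033 m and angle between bar's own z axis and vertical below 0.1 rad); the robot touches nothing.
It fails at once if the stop is rammed: its plate pushed back more than 6 mm (value of joint stop_buffer above 0.006 m).
It fails at once if the block is struck hard: faster than 0.25 m/s (linear speed of rest above 0.25 m/s).
It fails at once if the robot itself touches the block (contact force between any of the fingers, the arm and rest above 0.5 N).
It fails at once if the bar is dropped: moving faster than 0.4 m/s while not held (a fall of 8 mm or more) (contact force between the fingers and bar below 0.1 N and linear speed of bar above 0.4 m/s).
It fails at once if a bystander is moved more than 15 mm (distance of any of tin, scraper, roller from where it was at the start of the episode above 0.015 m).
It also fails if it takes over 67 s, if anything falls off the work surface, if the arm or the gripper's body presses on something with over 40 N, if the wrist force passes 120 N, or if a joint passes its speed limit or range.

### The arm

A 7-joint arm with a two-finger parallel gripper is mounted at the origin on the work surface. World frame = base frame: x ahead of the robot, y to its left, z up, the work surface at z = 0. Lengths are in m, angles in degrees, forces in N, time in s.
With the tool pointing down it reaches from about 0.425 to 0.875 m from the base axis. Payload 4.7 kg.
Tool frame: the origin (TCP) lies on the mounting face of the last link; the fingertips stand 182 mm ahead of it and the grasp point (between the pads) lies 164 mm ahead of it; z points along the fingers, x is the direction in which the jaws open and shut, and the axes are right-handed (so a half turn about z gives the same grasp; the last joint's range is limited). The gripper opens to 87 mm and grips with 3 to 60 N. Pads are 19 mm wide; open, the fingers measure 117 mm over their backs; the gripper's body (75 mm by 190 mm) begins 51 mm behind the grasp point.
Start: joints at [-71.614, 18.392, -4.016, 83.108, 1.295, 78.541, -3.26], TCP at [0.196, 0.62, 0.405] pointing down, gripper open.
Joint ranges: [-163.93, 163.93], [-17.29, 119.83], [-79.2, 71.16], [3.27, 140.29], [-89.18, 269.18], [5.43, 117.66], [-154.24, 154.24]. Speed limits (degrees/s): [147.25, 147.25, 180, 180, 180, 180, 180].

### API

Orientations are given as [roll, pitch, yaw] about the fixed x, y, z axes, in that order (R = Rz(yaw) Ry(pitch) Rx(roll)).
In Python, from cell import status, cams, env, outline_of, landmark_of gives the robot as it stands. The module is installed in compiled form; this text tells all that it offers.
- The arm moves only by the tool jog_arm, never from a script. Its argument "rows" is a list of rows, each a list of 7 numbers: the closure, from 0 (fully open) to 1 (shut), then the shift along the tool's x, y, z in m, then the turn, a rotation vector about the tool's x, y, z in degrees. A call has 1 to 12 rows; each row shifts and turns the commanded pose from where the row before left it, along the tool's axes as they then stand; what a row does not reach is not made up. A row lasts 1/12 s, in which the tool goes at most 41.7 mm and 7.16 degrees, less where a joint would pass 70% of its speed; a pose out of reach is approached as far as the arm can. A call with a gripper value outside its range is refused whole. The fingers move at their own pace and stop on an object; "grip_force" is the grip in N (left out, the last holds). Time passes only in rows, so rows that do not move let the fingers close. It gives the time, the measured TCP pose, the force and the opening at its end, in the units of the state.
- status.get_obs(): the state, without advancing time (a new reading comes with each control period).
- cams.read_camera(name): name is "scene" or "top" or "wrist"; returns (picture, depth): 400x640x3 uint8, red, green, blue; 400x640 float32, m along the optical axis (not along the pixel's ray), 0 where there is no reading.
- cams.camera_params(name): a dict with "vfov" (degrees; the focal length in pixels is half the picture's height over the tangent of half this angle, whatever the lens; pixels are square), "cx", "cy" (the principal point, pixels), "eye" and "attitude" of the camera in the world. Camera axes: x right, y up, looking along -z (the intrinsics and any distortion apply to the point x, -y, -z); pixel columns grow to the right and rows downward; lengths in m; the calibration is good to about 2 mm. A picture is of the moment at which its call begins: read the wrist's pose just before it. camera_params takes no time and is no camera call; for the wrist camera it gives the pose at the moment of the call.
- env.sign_off(): hands the job in, once; it reports no verdict.
Trained networks look in the newest picture that a camera, given by its name, has taken for a name from the list of things; names that differ only in an ending like _2 or _b are one class to them, and where a whole thing is asked for, a point or a joint stands for the part that bears it (a point fixed in the world has none). Each returns a list of dicts, best first, with "conf" (0 to 1); they miss things now and then, are a little off and sometimes report something else, mostly with a low value. They report only what shows in the picture. A call takes as long as a camera call. They do not tell look-alikes from the thing itself.
- outline_of(camera, name): "pixels" (400x640 bool, what is visible of it) and "box" ([left, top, right, bottom] in pixels, round what is visible of it).
- landmark_of(camera, name): "position" ([row, column] in pixels: a listed point, or the origin of a listed thing).
The state is a dict: "time_s": time; "qpos": joint angles; "joint_velocities": joint speeds; "effort": joint torques, N m; "tool_pos": TCP position; "tool_rot": TCP orientation; "force": force on the tool from outside, world axes, zero at the start; "wrist_torque": the same for the moment, N m; "grip_width": finger opening in m.
Only numpy, scipy, OpenCV 4.12 (cv2) and the standard library are available. Lean on these libraries where they do the work, as an engineer would, in place of code of your own. Each camera call takes 0.05 s, during which the arm holds its last target. There are 200 camera calls.

## Working session

There is one attempt and no reset: what is moved stays moved. The work goes in short steps, Python scripts to look and compute and a tool call to move; the robot and the scene stay as the last step left them, time stands still between calls to the robot, and variables do not carry over. Pictures are saved under pics/ and viewed, about 8 in all and at most 12, crops included, and the job is handed in when it is done.

Besides the shell and the picture viewer there is one more tool, called after "Emit:" as a command line: name --pt "numbers of a row" for each row, then --argument value for the rest. jog_arm: Moves the arm, as the interface text tells. Its arguments: {"type":"object","properties":{"rows":{"type":"array"},"grip_force":{"type":"number"}},"required":["rows"]}

```bash
mkdir -p pics
cat > h.py <<'E'
import numpy as np, cv2
from scipy.spatial.transform import Rotation as R
from cell import status, cams, env, outline_of, landmark_of
def look(n):
    p=cams.camera_params(n); im,d=cams.read_camera(n); return im,d,p
def att(p):
    a=np.array(p['attitude'],float)
    return a if a.shape==(3,3) else (R.from_euler('xyz',a,degrees=True).as_matrix() if a.size==3 else None)
def world(p,r,c,d):
    f=200/np.tan(np.radians(p['vfov'])/2)
    r=np.asarray(r,float);c=np.asarray(c,float);d=np.asarray(d,float)
    P=np.stack([(c-p['cx'])/f*d,-(r-p['cy'])/f*d,-d],-1)
    return P@att(p).T+np.array(p['eye'])
def save(n,im): cv2.imwrite('pics/'+n+'.png',im[:,:,::-1])
E
python3 - <<'E'
from h import *
for n in('top','scene','wrist'): print(n,cams.camera_params(n))
print(status.get_obs())
for n in('top','scene'):
    im,d,p=look(n); save(n+'0',im); np.savez(n+'0.npz',im=im,d=d)
    for k in('rest_tail','bar_mid','hood_mouth','guide','board','tin','scraper','roller'):
        for q in landmark_of(n,k)[:3]:
            r,c=q['position']; dd=d[int(r),int(c)]
            print(n,k,round(q['conf'],2),np.round([r,c]),world(p,r,c,dd).round(3) if dd else None)
E
```

```text
top {'vfov': 55.14660163702821, 'cx': 322.5480339896804, 'cy': 193.65459533892312, 'eye': array([ 0.39879838, -0.01154775,  1.15405341]), 'attitude': array([ 3.57584871e+00,  6.33336388e-02, -9.14077489e+01])}
scene {'vfov': 56.18898480499523, 'cx': 322.6329812410444, 'cy': 204.2043934061555, 'eye': array([ 0.88157748, -0.62614845,  0.61756832]), 'attitude': array([53.06311458, -0.74436781, 33.87697512])}
wrist {'vfov': 61.340357801260396, 'cx': 322.913641754484, 'cy': 200.78899215943957, 'eye': array([0.13075952, 0.64095189, 0.38374449]), 'attitude': array([-14.44499234,   0.09270878,  72.46064723])}
{'time_s': 0.0, 'qpos': array([-71.61395085,  18.44009726,  -4.01545883,  83.1766915 ,
         1.29522045,  78.54007467,  -3.25810289]), 'joint_velocities': array([-0.03308955,  0.11372804, -0.01540319, -0.04696427,  0.04380772,
       -0.06866248, -0.02830541]), 'effort': array([ 7.05242583e-04, -4.91294432e+01, -4.03346876e-01, -3.12519479e+01,
       -6.38628239e-02,  4.38720058e-02,  1.66864388e-04]), 'tool_pos': array([0.19627362, 0.61943796, 0.40363372]), 'tool_rot': array([1.799
[... 941 characters left out ...]
.31  0.255 0.046]
scene rest_tail 0.78 [141. 347.] [0.334 0.347 0.041]
scene rest_tail 0.71 [218. 302.] [ 0.449 -0.059  0.038]
scene bar_mid 0.89 [239. 171.] [ 0.246 -0.287  0.036]
scene bar_mid 0.71 [352. 210.] [ 0.532 -0.434  0.037]
scene bar_mid 0.68 [251. 385.] [ 0.671 -0.055  0.047]
scene hood_mouth 0.74 [200. 342.] [0.492 0.06  0.041]
scene guide 0.59 [215. 326.] [ 0.486 -0.009  0.033]
scene guide 0.5 [256. 385.] [ 0.679 -0.07   0.048]
scene board 0.9 [263. 381.] [ 0.68  -0.093  0.046]
scene tin 0.79 [192. 433.] [0.668 0.25  0.028]
scene scraper 0.69 [162. 417.] [0.557 0.418 0.003]
scene roller 0.58 [383. 300.] [ 0.686 -0.386  0.025]
scene roller 0.37 [214. 320.] [ 0.484 -0.035  0.052]
```

View pics/top0.png

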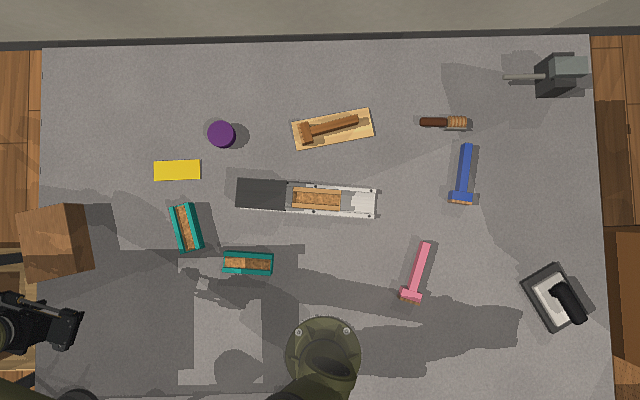

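View pics/scene0.png

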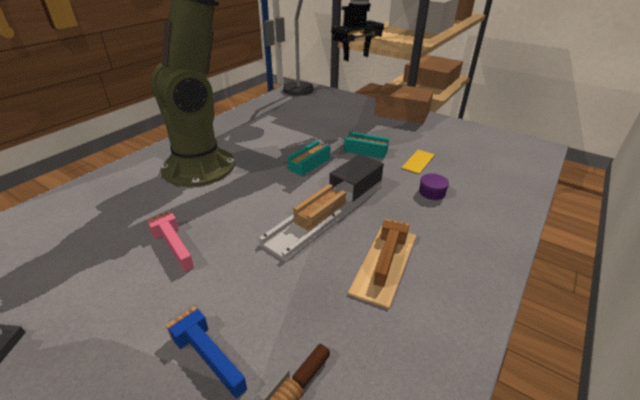

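The top view shows the track (235–378, 180–218), hood to its left, and the pale block at (316,198). The wooden bar is on its board at (332,128), head to the left. I'll fit the geometry by depth.

```bash
cat >> h.py <<'E'
def rect(P):
    c,(w,h),a=cv2.minAreaRect((P[:,:2]*1000).astype(np.float32))
    if w<h: w,h,a=h,w,a+90
    return np.round(c,1),round(w,1),round(h,1),round(((a-90)+90)%180,2)
def cloud(n,im,d,p):
    r,c=np.mgrid[:400,:640]; return world(p,r+.0,c+.0,d)
E
python3 - <<'E'
from h import *
for n in('top','scene'):
    im,d,p=look(n); W=cloud(n,im,d,p); Z=W[...,2]
    for k in('rest','bar','board','guide'):
        for q in outline_of(n,k)[:4]:
            m=q['pixels']&(d>0); m=cv2.erode(m.astype(np.uint8),np.ones((2,2)))>0
            P=W[m]; 
            if len(P)<20: continue
            zt=np.percentile(P[:,2],[5,50,95]).round(3)
            T=P[P[:,2]>zt[2]-.006]
            print(n,k,round(q['conf'],2),q['box'],'z',zt,'all',rect(P),'top',rect(T))
    # hood
    g=(np.abs(W[...,0]-.47)<.12)&(np.abs(W[...,1]-.15)<.15)&(Z>.07)&(Z<.1)
    print(n,'hood',rect(W[g]),np.median(Z[g]))
    g=(np.abs(W[...,0]-.75)<.05)&(np.abs(W[...,1])<.05); print('bench z',np.median(Z[g]))
E
```

```text
top rest 0.83 [286.4, 184.3, 345.2, 209.5] z [0.046 0.052 0.062] all (array([454.4,   4.2]), 142.6, 59.6, 84.05) top (array([454.5,   7.2]), 136.7, 59.4, 83.84)
top rest 0.59 [223.3, 251.2, 273.4, 274.6] z [0.035 0.042 0.052] all (array([274.8, 208.5]), 136.5, 60.2, 84.35) top (array([274.8, 208.6]), 136.3, 60.2, 84.35)
top rest 0.59 [167.9, 201.8, 203.6, 254.0] z [0.015 0.041 0.051] all (array([379.6, 387.9]), 139.2, 60.0, 14.36) top (array([379.4, 388. ]), 137.0, 59.3, 14.04)
top bar 0.8 [297.0, 111.7, 359.7, 144.5] z [0.012 0.047 0.051] all (array([671.1, -37.4]), 186.0, 59.7, 106.33) top (array([663.9, -33.8]), 177.7, 57.6, 101.58)
top bar 0.69 [445.1, 140.2, 478.2, 207.8] z [0.002 0.039 0.043] all (array([ 516. , -437.3]), 178.7, 77.1, 169.64) top (array([ 518. , -429.3]), 175.6, 59.6, 169.68)
top board 0.57 [289.1, 106.9, 373.4, 151.3] z [0.004 0.008 0.012] all (array([666.6, -47.2]), 236.5, 87.9, 99.68) top (array([666.4, -47.1]), 236.3, 87.1, 99.95)
top guide 0.65 [237.2, 177.7, 375.4, 216.7] z [0.007 0.027 0.082] all (array([453.9,  30.3]), 397.3, 87.3, 84.37) top (array([46
[... 1022 characters left out ...]
09] all (array([671.3, -47.1]), 239.1, 88.1, 99.92) top (array([671.2, -47. ]), 239.2, 87.7, 99.74)
scene bar 0.56 [168.6, 306.2, 247.0, 399.6] z [0.008 0.038 0.04 ] all (array([ 523.4, -427.8]), 180.9, 61.2, 170.67) top (array([ 522.7, -428.8]), 180.0, 58.1, 170.85)
scene board 0.95 [349.2, 229.9, 416.8, 310.4] z [0.004 0.007 0.009] all (array([670.8, -47.9]), 237.7, 90.5, 99.82) top (array([670.7, -47.8]), 237.9, 89.4, 99.59)
scene guide 0.83 [258.2, 156.3, 384.3, 262.9] z [0.006 0.022 0.08 ] all (array([462.2,  33.7]), 401.8, 87.2, 84.12) top (array([475.8, 160.3]), 136.7, 80.7, 83.31)
scene hood (array([472.7, 163.3]), 143.3, 86.9, 84.5) 0.07905281372213713
bench z -0.0007733982944200246
```

Emit:
jog_arm --pt "0 0 0 0 0 0 6.7" --pt "0 0 0 0 0 0 6.7" --pt "0 0 0 0 0 0 6.7" --pt "0 0 0 0 0 0 6.7" --pt "0 0 0 0 0 0 6.7" --pt "0 0 0 0 0 0 6.7" --pt "0 0 0 0 0 0 6.7" --pt "0 0 0 0 0 0 6.7" --pt "0 0 0 0 0 0 6.7" --pt "0 0 0 0 0 0 0" --grip_force 25

```text
time_s: 2.23
tool_pos: [0.1963, 0.6197, 0.4048]
tool_rot: [-180.0, -0.0, 12.0]
force: [0.0, -0.1, 0.1]
grip_width: 0.0867
```

Emit:
jog_arm --pt "0 0.016 0.037 0 0 0 0" --pt "0 0.016 0.037 0 0 0 0" --pt "0 0.016 0.037 0 0 0 0" --pt "0 0.016 0.037 0 0 0 0" --pt "0 0.016 0.037 0 0 0 0" --pt "0 0.016 0.037 0 0 0 0" --pt "0 0.016 0.037 0 0 0 0" --pt "0 0.016 0.037 0 0 0 0" --pt "0 0.016 0.037 0 0 0 0" --pt "0 0.016 0.037 0 0 0 0"

```text
time_s: 3.07
tool_pos: [0.4312, 0.2896, 0.4052]
tool_rot: [-180.0, -0.0, 12.3]
force: [1.3, 1.7, -0.0]
grip_width: 0.0869
```

Emit:
jog_arm --pt "0 0.016 0.037 0 0 0 0" --pt "0 0.016 0.037 0 0 0 0" --pt "0 0.016 0.037 0 0 0 0" --pt "0 0.016 0.037 0 0 0 0" --pt "0 0.016 0.037 0 0 0 0" --pt "0 0.016 0.037 0 0 0 0" --pt "0 0.016 0.037 0 0 0 0" --pt "0 0.016 0.037 0 0 0 0" --pt "0 0.016 0.037 0 0 0 0" --pt "0 0 0 0 0 0 0" --pt "0 0 0 0 0 0 0"

```text
time_s: 3.98
tool_pos: [0.6418, -0.0072, 0.4043]
tool_rot: [179.9, 0.1, 12.0]
force: [-0.4, 1.0, -0.1]
grip_width: 0.087
```

Run:
```python
from h import *
o=status.get_obs(); print(o['tool_pos'],o['tool_rot'])
im,d,p=look('wrist'); save('w1',im); W=cloud('wrist',im,d,p); Z=W[...,2]
print(p)
for k in('bar','board'):
    for q in outline_of('wrist',k)[:2]:
        m=q['pixels']&(d>0); P=W[m]; zt=np.percentile(P[:,2],[5,50,95]).round(3)
        T=P[np.abs(P[:,2]-(.047 if k=='bar' else .008))<.006]
        print(k,q['conf'],q['box'],zt,rect(T) if len(T)>20 else '')
print(landmark_of('wrist','bar_mid')[:1])
# grip part only: line fit of bar top
```

```text
[ 0.64175753 -0.00715087  0.40426109] [1.79889762e+02 5.50985807e-02 1.19683161e+01]
{'vfov': 61.340357801260396, 'cx': 322.913641754484, 'cy': 200.78899215943957, 'eye': array([0.62706968, 0.06043027, 0.38421803]), 'attitude': array([-14.56536066,   0.10274922,  12.00391866])}
bar 0.84 [311.9, 121.9, 373.2, 258.1] [0.045 0.048 0.049] (array([663.2, -12.8]), 140.4, 59.7, 104.12)
board 0.69 [296.6, 103.2, 384.9, 300.6] [0.007 0.008 0.009] (array([668. , -43.9]), 239.6, 90.1, 99.77)
[{'position': [205.0, 342.8], 'conf': 0.56}]
```

View pics/w1.png

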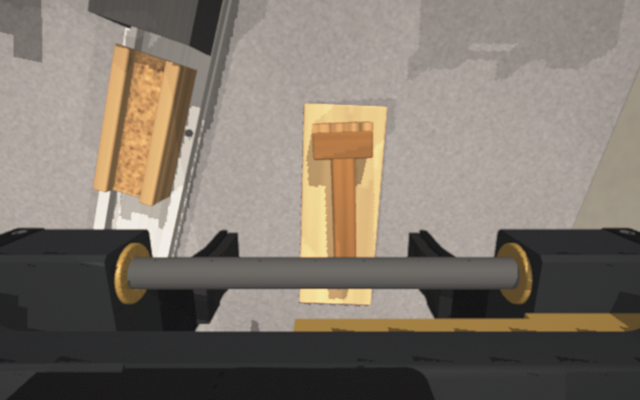

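The wrist view shows the bar with its head at (343,140) and grip down to about (342,295), on the board. Its axis runs vertical in the image, so the yaw suits. Next I'll fit the bar axis.

Run:
```python
from h import *
im,d,p=look('wrist'); W=cloud('wrist',im,d,p)
r,c=np.mgrid[:400,:640]
g=(np.abs(W[...,2]-.048)<.008)&(c>300)&(c<390)&(r<305)&(r>110)&(im[...,0]>60)
P=W[g]; u=np.array([np.cos(np.radians(102)),np.sin(np.radians(102))]); v=np.array([-u[1],u[0]])
s=P[:,:2]@u; t=P[:,:2]@v
print('s',np.percentile(s,[0.5,99.5]).round(4), 'z',np.median(P[:,2]))
for a in np.arange(s.min(),s.max(),.015):
    k=(s>=a)&(s<a+.015)
    if k.sum()>10: print(round(a+.0075,4), np.percentile(t[k],[3,97]).round(4), round(np.percentile(t[k],[3,97]).mean(),4),k.sum())
```

```text
s [-0.2573 -0.0804] z 0.047865697497424586
-0.2526 [-0.6611 -0.6391] -0.6501 107
-0.2076 [-0.6599 -0.6372] -0.6486 271
-0.1926 [-0.6594 -0.636 ] -0.6477 304
-0.1776 [-0.659  -0.6359] -0.6474 311
-0.1626 [-0.6573 -0.6355] -0.6464 314
-0.1476 [-0.6569 -0.6344] -0.6457 321
-0.1326 [-0.6565 -0.6342] -0.6453 336
-0.1176 [-0.6701 -0.617 ] -0.6436 508
-0.1026 [-0.6723 -0.6159] -0.6441 917
-0.0876 [-0.6717 -0.6158] -0.6438 928
-0.0726 [-0.6721 -0.6561] -0.6641 19
```

Emit:
jog_arm --pt "0 0 0 0 0 0 -2.2" --pt "0 0.01 0.0117 0 0 0 0" --pt "0 0.01 0.0117 0 0 0 0" --pt "0 0 0 0.03 0 0 0" --pt "0 0 0 0.03 0 0 0" --pt "0 0 0 0.03 0 0 0" --pt "0 0 0 0.03 0 0 0" --pt "0 0 0 0.02 0 0 0" --pt "0 0 0 0 0 0 0" --pt "0 0 0 0 0 0 0"

```text
time_s: 5.07
tool_pos: [0.6659, -0.0201, 0.2643]
tool_rot: [-179.9, 0.1, 14.5]
force: [-0.0, 0.2, 0.2]
grip_width: 0.0871
```

Emit:
jog_arm --pt "0 0 0.005 0.02 0 0 0" --pt "0 0 0 0.02 0 0 0" --pt "0 0 0 0.015 0 0 0" --pt "0 0 0 0.01 0 0 0" --pt "0 0 0 0.004 0 0 0" --pt "0 0 0 0 0 0 0" --pt "0 0 0 0 0 0 0"

```text
time_s: 5.65
tool_pos: [0.6681, -0.0262, 0.1967]
tool_rot: [180.0, -0.1, 14.3]
force: [0.5, 0.2, 0.2]
grip_width: 0.0872
```

Emit:
jog_arm --pt "0.4 0 0 0 0 0 0" --pt "0.6 0 0 0 0 0 0" --pt "0.8 0 0 0 0 0 0" --pt "1 0 0 0 0 0 0" --pt "1 0 0 0 0 0 0" --pt "1 0 0 0 0 0 0" --pt "1 0 0 0 0 0 0" --pt "1 0 0 0 0 0 0" --grip_force 25

```text
time_s: 6.32
tool_pos: [0.6676, -0.0264, 0.1958]
tool_rot: [-180.0, -0.0, 14.3]
force: [1.1, 0.3, 0.2]
grip_width: 0.0416
```

Emit:
jog_arm --pt "1 0 0 0 0 0 0" --pt "1 0 0 0 0 0 0" --pt "1 0 0 0 0 0 0" --pt "1 0 0 0 0 0 0" --pt "1 0 0 0 0 0 0" --pt "1 0 0 0 0 0 0" --pt "1 0 0 0 0 0 0"

```text
time_s: 6.9
tool_pos: [0.6676, -0.0264, 0.1957]
tool_rot: [-180.0, -0.0, 14.3]
force: [0.5, -0.1, -0.1]
grip_width: 0.0239
```

Emit:
jog_arm --pt "1 0 0 -0.005 0 0 0" --pt "1 0 0 -0.015 0 0 0" --pt "1 0 0 -0.025 0 0 0" --pt "1 0 0 -0.025 0 0 0" --pt "1 0 0 -0.025 0 0 0" --pt "1 0 0 -0.025 0 0 0" --pt "1 0 0 0 0 0 5" --pt "1 0 0 0 0 0 5" --pt "1 0 0 0 0 0 5" --pt "1 0 0 0 0 0 5.1" --pt "1 0 0 0 0 0 0"

```text
time_s: 7.82
tool_pos: [0.6675, -0.0264, 0.3169]
tool_rot: [-180.0, -0.0, -5.9]
force: [0.6, -0.8, -2.3]
grip_width: 0.0238
```

Emit:
jog_arm --pt "1 -0.0214 0.0195 0 0 0 0" --pt "1 -0.0214 0.0195 0 0 0 0" --pt "1 -0.0214 0.0195 0 0 0 0" --pt "1 -0.0214 0.0195 0 0 0 0" --pt "1 -0.0214 0.0195 0 0 0 0" --pt "1 -0.0214 0.0195 0 0 0 0" --pt "1 -0.0214 0.0195 0 0 0 0" --pt "1 -0.0214 0.0195 0 0 0 0" --pt "1 -0.0214 0.0195 0 0 0 0" --pt "1 -0.0214 0.0195 0 0 0 0" --pt "1 0 0 0 0 0 0" --pt "1 0 0 0 0 0 0"

```text
time_s: 8.82
tool_pos: [0.4337, -0.2004, 0.3166]
tool_rot: [-179.9, -0.1, -5.9]
force: [0.9, 1.4, -1.3]
grip_width: 0.0236
```

Run:
```python
from h import *
o=status.get_obs(); print(o['tool_pos'],o['tool_rot'],o['force'],o['grip_width'])
im,d,p=look('wrist'); save('w2',im)
W=cloud('wrist',im,d,p)
for k in('bar','rest','guide'):
    for q in outline_of('wrist',k)[:2]:
        m=q['pixels']&(d>0); P=W[m]; print(k,round(q['conf'],2),q['box'],np.percentile(P[:,2],[5,50,95]).round(3),rect(P))
im,d,p=look('top'); save('t2',im[100:300,200:520].repeat(2,0).repeat(2,1))
```

```text
[ 0.43373123 -0.20040107  0.31658256] [-1.79886616e+02 -1.08584573e-01 -5.86858423e+00] [ 0.86769587  1.35019989 -1.33765168] 0.023600869863111756
bar 0.93 [48.8, 251.1, 129.4, 332.6] [0.014 0.04  0.041] (array([ 282.8, -237. ]), 191.5, 90.6, 19.92)
bar 0.88 [240.5, 70.9, 408.0, 319.5] [0.168 0.169 0.17 ] (array([ 432.5, -210.6]), 230.0, 140.7, 84.21)
rest 0.69 [277.1, 1.9, 367.7, 18.5] [0.016 0.037 0.051] (array([447.6, -57.2]), 64.7, 8.7, 172.84)
guide 0.71 [263.5, 0.4, 381.9, 68.8] [0.009 0.011 0.025] (array([445.8, -75.3]), 94.2, 48.1, 174.13)
```

View pics/w2.png

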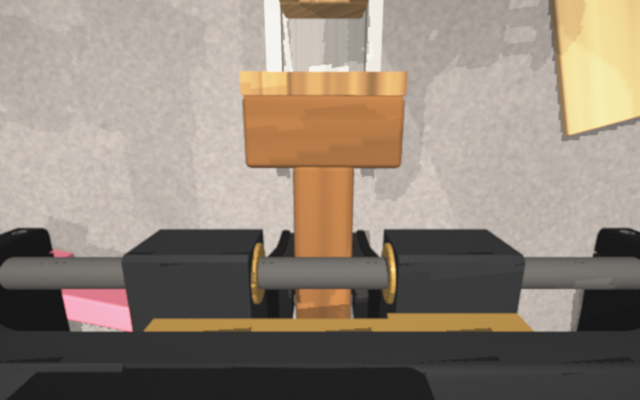

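Emit:
jog_arm --pt "1 0 0 0.02 0 0 0" --pt "1 0 0 0.02 0 0 0" --pt "1 0 0 0.02 0 0 0" --pt "1 0 0 0.02 0 0 0" --pt "1 0 0 0.015 0 0 0" --pt "1 0 0 0.005 0 0 0" --pt "1 0 0 0 0 0 0" --pt "1 0 -0.01 0 0 0 0" --pt "1 0 -0.01 0 0 0 0" --pt "1 0 -0.01 0 0 0 0" --pt "1 0 0 0 0 0 0" --pt "1 0 0 0 0 0 0"

```text
time_s: 10.07
tool_pos: [0.4389, -0.1688, 0.2167]
tool_rot: [-180.0, -0.1, -5.7]
force: [-0.7, 0.6, -2.5]
grip_width: 0.024
```

```bash
cat >> h.py <<'E'
U=np.array([.101,.9949]); V=np.array([-.9949,.101]); G=np.array([.458,.034])
def prof(n='wrist'):
    """heights along track centre line: edges of bar front and block tail, in track x (mm)"""
    o=status.get_obs(); im,d,p=look(n); W=cloud(n,im,d,p)
    q=(W[...,:2]-G); x=q@U*1000; y=q@V*1000; z=W[...,2]*1000
    k=(d>0)&(np.abs(y)<28)&(x>-330)&(x<160)
    print('t',o['time_s'],'tcp',o['tool_pos'].round(4),'trackx',((o['tool_pos'][:2]-G)@U*1000).round(1),((o['tool_pos'][:2]-G)@V*1000).round(1),'yaw',o['tool_rot'].round(2),'F.U',(o['force'][:2]@U).round(2),o['force'].round(2))
    return im,d,x,y,z,k
E
python3 - <<'E'
from h import *
im,d,x,y,z,k=prof(); save('w3',im)
for a in range(-190,60,5):
    m=k&(x>=a)&(x<a+5)
    if m.sum()>5: print(a,np.percentile(z[m],[5,50,95]).round(),m.sum(),end=' | ')
E
```

```text
t 10.0667 tcp [ 0.4389 -0.1688  0.2167] trackx -203.7 -1.4 yaw [-1.7999e+02 -1.1000e-01 -5.6700e+00] F.U 0.51 [-0.71  0.59 -2.52]
-190 [  9.  69. 115.] 1252 | -185 [ 10. 117. 148.] 2135 | -180 [122. 144. 153.] 27849 | -175 [ 11. 122. 129.] 6508 | -170 [ 11. 123. 129.] 5517 | -165 [ 68. 116. 127.] 2560 | -160 [67. 69. 70.] 788 | -155 [68. 69. 70.] 1801 | -150 [68. 69. 70.] 1956 | -145 [68. 69. 70.] 2079 | -140 [68. 69. 70.] 2098 | -135 [68. 69. 70.] 2156 | -130 [68. 69. 70.] 2193 | -125 [68. 69. 70.] 2318 | -120 [68. 69. 70.] 140 | -115 [ 9. 10. 11.] 639 | -110 [ 9. 10. 11.] 1103 | -105 [ 9. 10. 11.] 1180 | -100 [ 9. 26. 55.] 3707 | -95 [16. 48. 59.] 1905 |
```

Emit:
jog_arm --pt "1 0 -0.004 0 0 0 0" --pt "1 0 -0.005 0 0 0 0" --pt "1 0 -0.005 0 0 0 0" --pt "1 0 -0.003 0 0 0 0" --pt "1 0 -0.002 0 0 0 0" --pt "1 0 -0.002 0 0 0 0" --pt "1 0 -0.002 0 0 0 0" --pt "1 0 -0.002 0 0 0 0" --pt "1 0 -0.002 0 0 0 0" --pt "1 0 -0.002 0 0 0 0" --pt "1 0 -0.002 0 0 0 0"

```text
time_s: 11.03
tool_pos: [0.4411, -0.1386, 0.2158]
tool_rot: [180.0, -0.0, -5.8]
force: [0.1, -2.9, -2.3]
grip_width: 0.024
```

Emit:
jog_arm --pt "1 0 -0.002 0 0 0 0" --pt "1 0 -0.002 0 0 0 0" --pt "1 0 -0.002 0 0 0 0" --pt "1 0 -0.002 0 0 0 0" --pt "1 0 -0.002 0 0 0 0" --pt "1 0 0 0 0 0 0" --pt "1 0 0 0 0 0 0"

```text
time_s: 11.62
tool_pos: [0.4423, -0.1277, 0.2157]
tool_rot: [-180.0, 0.0, -5.8]
force: [-0.0, -0.5, -3.1]
grip_width: 0.0239
```

Emit:
jog_arm --pt "1 0 -0.002 0 0 0 0" --pt "1 0 -0.002 0 0 0 0" --pt "1 0 -0.002 0 0 0 0" --pt "1 0 -0.002 0 0 0 0" --pt "1 0 -0.002 0 0 0 0" --pt "1 0 0 0 0 0 0" --pt "1 0 0 0 0 0 0"

```text
time_s: 12.2
tool_pos: [0.4433, -0.1178, 0.2158]
tool_rot: [-180.0, -0.0, -5.8]
force: [-0.7, -0.5, -1.9]
grip_width: 0.0237
```

Run:
```python
from h import *
for i in range(3):
    o=status.get_obs(); print(o['force'].round(2)); im,d,x,y,z,k=prof()
save('w4',im)
for a in range(-130,20,5):
    m=k&(x>=a)&(x<a+5)
    if m.sum()>5: print(a,np.percentile(z[m],[5,50,95]).round(),m.sum(),end=' | ')
```

```text
[-0.68 -0.47 -1.91]
t 12.2 tcp [ 0.4433 -0.1178  0.2158] trackx -152.5 -0.7 yaw [-179.96   -0.     -5.75] F.U -0.54 [-0.68 -0.47 -1.91]
[-0.07 -0.76 -2.64]
t 12.25 tcp [ 0.4433 -0.1178  0.2157] trackx -152.5 -0.7 yaw [-179.95    0.     -5.76] F.U -0.76 [-0.07 -0.76 -2.64]
[-0.18 -0.4  -2.55]
t 12.3 tcp [ 0.4433 -0.1178  0.2157] trackx -152.5 -0.7 yaw [-179.95    0.     -5.77] F.U -0.41 [-0.18 -0.4  -2.55]
-130 [123. 143. 152.] 26005 | -125 [ 12. 123. 153.] 6923 | -120 [ 11. 121. 128.] 5554 | -115 [ 66. 118. 127.] 4313 | -110 [67. 68. 69.] 775 | -105 [67. 68. 69.] 1485 | -100 [67. 68. 69.] 2004 | -95 [67. 68. 69.] 1985 | -90 [67. 68. 69.] 2107 | -85 [67. 68. 69.] 2136 | -80 [66. 68. 69.] 2240 | -75 [67. 68. 69.] 2268 | -70 [48. 67. 69.] 1455 | -65 [48. 51. 61.] 2066 | -60 [49. 51. 61.] 2096 | -55 [49. 51. 61.] 2160 | -50 [49. 51. 61.] 2207 | -45 [48. 50. 61.] 1485 |
```

View pics/w4.png

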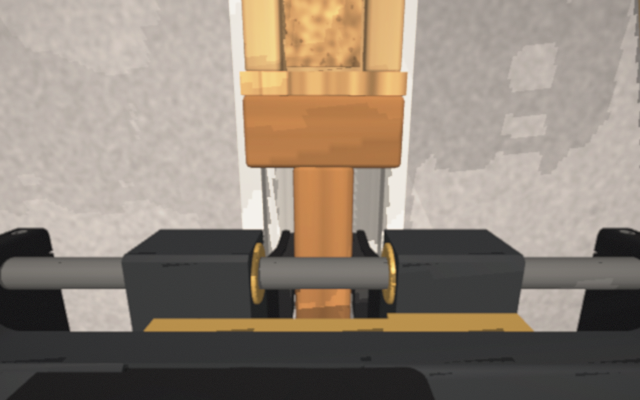

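The block is square against the cork face and has slid about 30 mm, with roughly 3 N of drag while moving. The earliest plate contact is about 39 mm further on.

Emit:
jog_arm --pt "1 0 -0.002 0 0 0 0" --pt "1 0 -0.002 0 0 0 0" --pt "1 0 -0.002 0 0 0 0" --pt "1 0 -0.002 0 0 0 0" --pt "1 0 -0.002 0 0 0 0" --pt "1 0 -0.002 0 0 0 0" --pt "1 0 -0.002 0 0 0 0" --pt "1 0 -0.002 0 0 0 0" --pt "1 0 -0.002 0 0 0 0" --pt "1 0 -0.002 0 0 0 0" --pt "1 0 -0.002 0 0 0 0" --pt "1 0 -0.002 0 0 0 0"

```text
time_s: 13.35
tool_pos: [0.4456, -0.0942, 0.2158]
tool_rot: [-180.0, -0.0, -5.8]
force: [-0.7, -2.8, -2.5]
grip_width: 0.0239
```

Emit:
jog_arm --pt "1 0 -0.001 0 0 0 0" --pt "1 0 -0.001 0 0 0 0" --pt "1 0 -0.001 0 0 0 0"

```text
time_s: 13.6
tool_pos: [0.4459, -0.0913, 0.2158]
tool_rot: [-180.0, -0.0, -5.8]
force: [-0.2, -3.0, -1.9]
grip_width: 0.0241
```

Emit:
jog_arm --pt "1 0 -0.001 0 0 0 0" --pt "1 0 -0.001 0 0 0 0" --pt "1 0 -0.001 0 0 0 0"

```text
time_s: 13.85
tool_pos: [0.4462, -0.0884, 0.2158]
tool_rot: [-180.0, -0.0, -5.8]
force: [0.9, -3.5, -2.2]
grip_width: 0.0239
```

Emit:
jog_arm --pt "1 0 -0.001 0 0 0 0" --pt "1 0 -0.001 0 0 0 0" --pt "1 0 -0.001 0 0 0 0"

```text
time_s: 14.1
tool_pos: [0.4465, -0.0854, 0.2158]
tool_rot: [-180.0, -0.0, -5.8]
force: [-0.3, -3.1, -1.3]
grip_width: 0.0239
```

Emit:
jog_arm --pt "1 0 -0.001 0 0 0 0" --pt "1 0 -0.001 0 0 0 0"

```text
time_s: 14.27
tool_pos: [0.4468, -0.0833, 0.2158]
tool_rot: [-180.0, -0.0, -5.8]
force: [-1.1, -3.5, -1.4]
grip_width: 0.0238
```

Emit:
jog_arm --pt "1 0 -0.001 0 0 0 0" --pt "1 0 -0.001 0 0 0 0"

```text
time_s: 14.43
tool_pos: [0.4469, -0.0814, 0.2158]
tool_rot: [-180.0, -0.0, -5.8]
force: [-0.4, -3.1, -1.9]
grip_width: 0.0238
```

Emit:
jog_arm --pt "1 0 -0.001 0 0 0 0" --pt "1 0 -0.001 0 0 0 0"

```text
time_s: 14.6
tool_pos: [0.4471, -0.0794, 0.2158]
tool_rot: [-180.0, -0.0, -5.8]
force: [-1.0, -2.9, -1.9]
grip_width: 0.0239
```

Emit:
jog_arm --pt "1 0 -0.001 0 0 0 0" --pt "1 0 -0.001 0 0 0 0"

```text
time_s: 14.77
tool_pos: [0.4473, -0.0774, 0.2158]
tool_rot: [-180.0, -0.0, -5.8]
force: [-0.3, -4.2, -1.7]
grip_width: 0.024
```

Emit:
jog_arm --pt "1 0 -0.001 0 0 0 0"

```text
time_s: 14.85
tool_pos: [0.4474, -0.0764, 0.2158]
tool_rot: [-180.0, -0.0, -5.8]
force: [-1.0, -2.8, -2.0]
grip_width: 0.0239
```

Emit:
jog_arm --pt "1 0 -0.001 0 0 0 0"

```text
time_s: 14.93
tool_pos: [0.4475, -0.0754, 0.2157]
tool_rot: [-180.0, 0.0, -5.8]
force: [-0.7, -3.5, -1.9]
grip_width: 0.0239
```

Just noise. I'll carry on.

Emit:
jog_arm --pt "1 0 -0.001 0 0 0 0" --pt "1 0 -0.001 0 0 0 0"

```text
time_s: 15.1
tool_pos: [0.4478, -0.0734, 0.2158]
tool_rot: [-180.0, -0.0, -5.8]
force: [-0.2, -3.1, -1.5]
grip_width: 0.0239
```

Emit:
jog_arm --pt "1 0 -0.001 0 0 0 0" --pt "1 0 -0.001 0 0 0 0"

```text
time_s: 15.27
tool_pos: [0.448, -0.0714, 0.2158]
tool_rot: [-180.0, -0.0, -5.8]
force: [-1.1, -3.0, -2.0]
grip_width: 0.0239
```

Emit:
jog_arm --pt "1 0 -0.001 0 0 0 0" --pt "1 0 -0.001 0 0 0 0"

```text
time_s: 15.43
tool_pos: [0.4481, -0.0694, 0.2157]
tool_rot: [-180.0, -0.0, -5.8]
force: [-0.3, -3.0, -1.6]
grip_width: 0.0237
```

Emit:
jog_arm --pt "1 0 -0.001 0 0 0 0" --pt "1 0 -0.001 0 0 0 0"

```text
time_s: 15.6
tool_pos: [0.4484, -0.0674, 0.2158]
tool_rot: [-180.0, -0.0, -5.8]
force: [-0.3, -3.6, -2.4]
grip_width: 0.0237
```

Emit:
jog_arm --pt "1 0 -0.001 0 0 0 0" --pt "1 0 -0.001 0 0 0 0"

```text
time_s: 15.77
tool_pos: [0.4485, -0.0654, 0.2157]
tool_rot: [-180.0, 0.0, -5.8]
force: [-0.2, -3.2, -1.1]
grip_width: 0.0241
```

Emit:
jog_arm --pt "1 0 -0.001 0 0 0 0" --pt "1 0 -0.001 0 0 0 0"

```text
time_s: 15.93
tool_pos: [0.4488, -0.0634, 0.2158]
tool_rot: [-180.0, -0.0, -5.8]
force: [0.1, -3.7, -1.8]
grip_width: 0.0235
```

Emit:
jog_arm --pt "1 0 -0.001 0 0 0 0" --pt "1 0 -0.001 0 0 0 0"

```text
time_s: 16.1
tool_pos: [0.4489, -0.0615, 0.2158]
tool_rot: [-180.0, -0.0, -5.8]
force: [-0.1, -3.4, -1.9]
grip_width: 0.0242
```

Emit:
jog_arm --pt "1 0 -0.001 0 0 0 0" --pt "1 0 -0.001 0 0 0 0"

```text
time_s: 16.27
tool_pos: [0.4491, -0.0595, 0.2158]
tool_rot: [-180.0, -0.0, -5.8]
force: [-0.2, -3.4, -1.5]
grip_width: 0.024
```

Emit:
jog_arm --pt "1 0 -0.001 0 0 0 0" --pt "1 0 -0.001 0 0 0 0"

```text
time_s: 16.43
tool_pos: [0.4493, -0.0575, 0.2158]
tool_rot: [-180.0, 0.0, -5.8]
force: [-0.4, -3.4, -0.8]
grip_width: 0.0238
```

Emit:
jog_arm --pt "1 0 -0.001 0 0 0 0" --pt "1 0 -0.001 0 0 0 0"

```text
time_s: 16.6
tool_pos: [0.4496, -0.0555, 0.2158]
tool_rot: [-180.0, -0.0, -5.8]
force: [-0.5, -3.8, -1.7]
grip_width: 0.0239
```

Emit:
jog_arm --pt "1 0 -0.001 0 0 0 0" --pt "1 0 -0.001 0 0 0 0"

```text
time_s: 16.77
tool_pos: [0.4498, -0.0535, 0.2158]
tool_rot: [-180.0, -0.0, -5.8]
force: [-0.1, -3.0, -1.7]
grip_width: 0.0239
```

Emit:
jog_arm --pt "1 0 -0.001 0 0 0 0" --pt "1 0 -0.001 0 0 0 0"

```text
time_s: 16.93
tool_pos: [0.4499, -0.0515, 0.2157]
tool_rot: [-180.0, -0.0, -5.8]
force: [-0.3, -3.3, -1.7]
grip_width: 0.024
```

Emit:
jog_arm --pt "1 0 -0.001 0 0 0 0" --pt "1 0 -0.001 0 0 0 0"

```text
time_s: 17.1
tool_pos: [0.4502, -0.0495, 0.2158]
tool_rot: [-180.0, -0.0, -5.8]
force: [-1.1, -3.0, -1.1]
grip_width: 0.0239
```

Emit:
jog_arm --pt "1 0 -0.001 0 0 0 0" --pt "1 0 -0.001 0 0 0 0"

```text
time_s: 17.27
tool_pos: [0.4504, -0.0476, 0.2158]
tool_rot: [180.0, -0.0, -5.8]
force: [-0.1, -3.4, -1.4]
grip_width: 0.0238
```

Emit:
jog_arm --pt "1 0 -0.001 0 0 0 0" --pt "1 0 -0.001 0 0 0 0"

```text
time_s: 17.43
tool_pos: [0.4505, -0.0456, 0.2158]
tool_rot: [180.0, -0.0, -5.8]
force: [-0.3, -3.2, -1.5]
grip_width: 0.0237
```

Emit:
jog_arm --pt "1 0 -0.001 0 0 0 0" --pt "1 0 -0.001 0 0 0 0"

```text
time_s: 17.6
tool_pos: [0.4507, -0.0436, 0.2158]
tool_rot: [180.0, -0.0, -5.8]
force: [-0.4, -2.6, -1.6]
grip_width: 0.0239
```

Emit:
jog_arm --pt "1 0 -0.001 0 0 0 0" --pt "1 0 -0.001 0 0 0 0"

```text
time_s: 17.77
tool_pos: [0.451, -0.0416, 0.2158]
tool_rot: [180.0, 0.0, -5.8]
force: [0.2, -3.9, -1.4]
grip_width: 0.0238
```

Emit:
jog_arm --pt "1 0 -0.001 0 0 0 0" --pt "1 0 -0.001 0 0 0 0"

```text
time_s: 17.93
tool_pos: [0.4511, -0.0401, 0.2158]
tool_rot: [179.9, -0.0, -5.8]
force: [-0.9, -6.5, -1.1]
grip_width: 0.024
```

A clear rise to 6.5 N with the tool lagging: that's the plate. I'll hold briefly, then back off.

Emit:
jog_arm --pt "1 0 0 0 0 0 0" --pt "1 0 0 0 0 0 0" --pt "1 0 0 0 0 0 0"

```text
time_s: 18.18
tool_pos: [0.4511, -0.0401, 0.2158]
tool_rot: [180.0, -0.0, -5.8]
force: [0.3, -5.6, -1.5]
grip_width: 0.0237
```

Emit:
jog_arm --pt "1 0 0.001 0 0 0 0" --pt "1 0 0.001 0 0 0 0" --pt "1 0 0.002 0 0 0 0" --pt "1 0 0.005 0 0 0 0" --pt "1 0 0.01 0 0 0 0" --pt "1 0 0.01 0 0 0 0" --pt "1 0 0.01 0 0 0 0" --pt "1 0 0 0 0 0 0" --pt "1 0 0 0 0 0 0"

```text
time_s: 18.93
tool_pos: [0.4471, -0.0795, 0.2158]
tool_rot: [-180.0, -0.0, -5.9]
force: [0.7, -0.3, -1.6]
grip_width: 0.0235
```

Run:
```python
from h import *
im,d,x,y,z,k=prof(); save('w5',im)
for a in range(-60,60,4):
    m=k&(x>=a)&(x<a+4)
    if m.sum()>5: print(a,np.percentile(z[m],[5,50,95]).round(),m.sum(),end=' | ')
```

```text
t 18.9333 tcp [ 0.4471 -0.0795  0.2158] trackx -114.0 -0.6 yaw [-179.99   -0.     -5.92] F.U -0.19 [ 0.69 -0.26 -1.59]
-60 [67. 68. 69.] 1548 | -56 [67. 68. 69.] 1630 | -52 [67. 68. 69.] 1658 | -48 [67. 68. 69.] 1675 | -44 [67. 68. 69.] 1832 | -40 [66. 68. 69.] 1728 | -36 [67. 68. 69.] 1831 | -32 [67. 68. 69.] 939 | -24 [ 9. 10. 11.] 753 | -20 [ 9. 10. 11.] 880 | -16 [ 9. 10. 11.] 942 | -12 [ 9. 10. 11.] 924 | -8 [ 9. 10. 11.] 963 | -4 [ 9. 10. 11.] 981 | 0 [ 9. 10. 11.] 990 | 4 [ 9. 10. 11.] 1018 | 8 [ 9. 10. 11.] 402 |
```

View pics/w5.png

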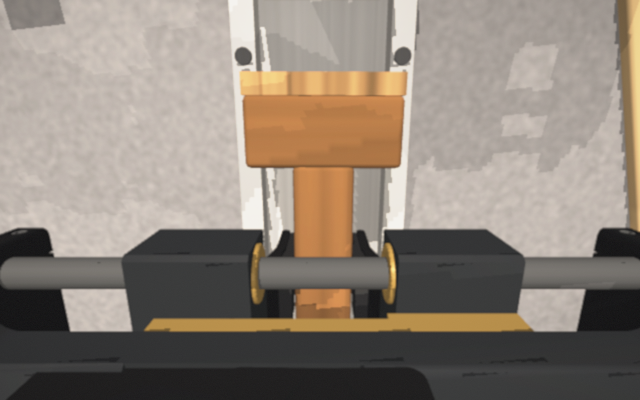

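The plate force held at 5.6 N statically, where free travel had read about 0.5 N. The retracted view shows clear floor ahead of the cork, and the block stayed put. Next I'll lift and return to the board.

Emit:
jog_arm --pt "1 0 0 -0.01 0 0 0" --pt "1 0 0 -0.02 0 0 0" --pt "1 0 0 -0.025 0 0 0" --pt "1 0 0 -0.025 0 0 0" --pt "1 0 0 -0.02 0 0 0" --pt "1 0 0 0 0 0 -5.3" --pt "1 0 0 0 0 0 -5.3" --pt "1 0 0 0 0 0 -5.2" --pt "1 0 0 0 0 0 0"

```text
time_s: 19.73
tool_pos: [0.4473, -0.0781, 0.3166]
tool_rot: [-180.0, -0.1, 10.2]
force: [-0.3, -0.3, -2.0]
grip_width: 0.024
```

Emit:
jog_arm --pt "1 0.015 0 0 0 0 0" --pt "1 0.028 0 0 0 0 0" --pt "1 0.028 0 0 0 0 0" --pt "1 0.028 0 0 0 0 0" --pt "1 0.028 0 0 0 0 0" --pt "1 0.028 0 0 0 0 0" --pt "1 0.028 0 0 0 0 0" --pt "1 0.025 -0.001 0 0 0 0" --pt "1 0.015 0 0 0 0 0" --pt "1 0 0 0 0 0 0" --pt "1 0 0 0 0 0 0"

```text
time_s: 20.65
tool_pos: [0.6669, -0.0379, 0.3152]
tool_rot: [180.0, 0.1, 10.0]
force: [-0.3, 0.2, -1.8]
grip_width: 0.0238
```

Run:
```python
from h import *
o=status.get_obs(); print(o['tool_pos'],o['tool_rot'],o['force'])
im,d,p=look('top'); save('t6',im[80:240,220:420].repeat(3,0).repeat(3,1))
W=cloud('top',im,d,p); q=W[...,:2]-G; x=q@U*1000;y=q@V*1000;z=W[...,2]*1000
for a in range(-20,66,4):
    m=(d>0)&(np.abs(y)<26)&(x>=a)&(x<a+4)
    if m.sum()>3: print(a,np.percentile(z[m],[10,50,90]).round(),end=' | ')
```

```text
[ 0.66688758 -0.03789387  0.31517003] [1.79971616e+02 9.82005678e-02 9.98875644e+00] [-0.34752345  0.23977331 -1.80168079]
-20 [612. 620. 626.] | -16 [611. 620. 626.] | -12 [611. 619. 626.] | -8 [609. 618. 625.] | -4 [608. 616. 624.] | 0 [605. 614. 623.] | 4 [601. 611. 620.] | 8 [597. 608. 618.] | 12 [591. 604. 613.] | 16 [586. 599. 608.] | 20 [593. 599. 604.] |
```

View pics/t6.png

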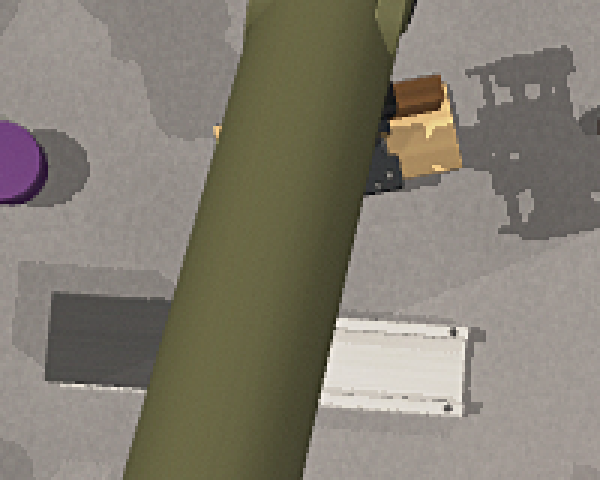

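The arm hides the block in this view. I'll lower the bar now and check the block later.

Emit:
jog_arm --pt "1 0 0.002 0.02 0 0 0" --pt "1 0 0 0.025 0 0 0" --pt "1 0 0 0.025 0 0 0" --pt "1 0 0 0.02 0 0 0" --pt "1 0 0 0.015 0 0 0" --pt "1 0 0 0.005 0 0 0" --pt "1 0 0 0.003 0 0 0" --pt "1 0 0 0 0 0 0" --pt "1 0 0 0 0 0 0"

```text
time_s: 21.45
tool_pos: [0.6675, -0.0408, 0.2042]
tool_rot: [180.0, -0.1, 10.0]
force: [0.3, -0.5, -2.1]
grip_width: 0.0237
```

Emit:
jog_arm --pt "1 0 0 0.001 0 0 0" --pt "1 0 0 0.001 0 0 0" --pt "1 0 0 0.001 0 0 0" --pt "1 0 0 0.001 0 0 0" --pt "1 0 0 0 0 0 0" --pt "1 0 0 0 0 0 0"

```text
time_s: 21.95
tool_pos: [0.667, -0.0407, 0.1987]
tool_rot: [-180.0, 0.0, 10.0]
force: [-0.1, -1.1, -2.9]
grip_width: 0.0237
```

Emit:
jog_arm --pt "1 0 0 0.001 0 0 0" --pt "1 0 0 0 0 0 0" --pt "1 0 0 0 0 0 0"

```text
time_s: 22.2
tool_pos: [0.667, -0.0407, 0.1977]
tool_rot: [-180.0, 0.0, 10.0]
force: [0.0, -0.5, -0.4]
grip_width: 0.0237
```

Emit:
jog_arm --pt "1 0 0 0.0005 0 0 0" --pt "1 0 0 0 0 0 0" --pt "1 0 0 0 0 0 0"

```text
time_s: 22.45
tool_pos: [0.667, -0.0406, 0.1972]
tool_rot: [-180.0, -0.0, 10.0]
force: [0.8, -0.3, -2.8]
grip_width: 0.0236
```

Emit:
jog_arm --pt "1 0 0 0.0005 0 0 0" --pt "1 0 0 0 0 0 0" --pt "1 0 0 0 0 0 0"

```text
time_s: 22.7
tool_pos: [0.667, -0.0406, 0.1967]
tool_rot: [-180.0, -0.0, 10.0]
force: [-0.0, 1.3, -1.2]
grip_width: 0.0241
```

Noisy z force, and contact is expected at 0.1957.

Emit:
jog_arm --pt "1 0 0 0.0005 0 0 0" --pt "1 0 0 0 0 0 0" --pt "1 0 0 0 0 0 0"

```text
time_s: 22.95
tool_pos: [0.667, -0.0406, 0.1962]
tool_rot: [-180.0, -0.0, 10.0]
force: [0.6, -0.4, -2.4]
grip_width: 0.0239
```

Emit:
jog_arm --pt "1 0 0 0.0005 0 0 0" --pt "1 0 0 0 0 0 0" --pt "1 0 0 0 0 0 0"

```text
time_s: 23.2
tool_pos: [0.667, -0.0406, 0.1958]
tool_rot: [-180.0, -0.0, 10.0]
force: [-0.5, 0.4, -1.8]
grip_width: 0.0237
```

Emit:
jog_arm --pt "1 0 0 0.0005 0 0 0" --pt "1 0 0 0 0 0 0" --pt "1 0 0 0 0 0 0"

```text
time_s: 23.45
tool_pos: [0.667, -0.0407, 0.1957]
tool_rot: [-180.0, -0.0, 10.0]
force: [-1.2, -0.5, 1.7]
grip_width: 0.0233
```

Emit:
jog_arm --pt "1 0 0 0 0 0 0"

```text
time_s: 23.53
tool_pos: [0.667, -0.0407, 0.1957]
tool_rot: [-180.0, -0.0, 10.0]
force: [-1.6, 0.8, 3.5]
grip_width: 0.0239
```

The z force has turned positive and descent has stopped, so the bar is resting on the board. I'll release it and lift straight up.

Emit:
jog_arm --pt "0.7 0 0 0 0 0 0" --pt "0.6 0 0 0 0 0 0" --pt "0.4 0 0 0 0 0 0" --pt "0.2 0 0 0 0 0 0" --pt "0 0 0 0 0 0 0" --pt "0 0 0 0 0 0 0" --pt "0 0 0 0 0 0 0" --pt "0 0 0 0 0 0 0" --pt "0 0 0 0 0 0 0" --pt "0 0 0 0 0 0 0" --pt "0 0 0 0 0 0 0" --pt "0 0 0 0 0 0 0"

```text
time_s: 24.53
tool_pos: [0.667, -0.0406, 0.1953]
tool_rot: [-180.0, -0.0, 10.0]
force: [-0.6, 0.1, 0.1]
grip_width: 0.0854
```

Emit:
jog_arm --pt "0 0 0 -0.005 0 0 0" --pt "0 0 0 -0.015 0 0 0" --pt "0 0 0 -0.03 0 0 0" --pt "0 0 0 -0.03 0 0 0" --pt "0 0 0 -0.03 0 0 0" --pt "0 0 0 -0.03 0 0 0" --pt "0 0 0 -0.03 0 0 0" --pt "0 0 0 0 0 0 0" --pt "0 0 0 0 0 0 0"

```text
time_s: 25.28
tool_pos: [0.6675, -0.0413, 0.3692]
tool_rot: [180.0, -0.3, 10.0]
force: [-0.6, -0.1, -1.1]
grip_width: 0.087
```

Emit:
jog_arm --pt "0 0 0.035 0 0 0 0" --pt "0 0 0.035 0 0 0 0" --pt "0 0 0.035 0 0 0 0" --pt "0 0 0.035 0 0 0 0" --pt "0 0 0.035 0 0 0 0" --pt "0 0 0.035 0 0 0 0" --pt "0 0 0.035 0 0 0 0" --pt "0 0 0.035 0 0 0 0" --pt "0 0 0.035 0 0 0 0" --pt "0 0 0 0 0 0 0" --pt "0 0 0 0 0 0 0"

```text
time_s: 26.2
tool_pos: [0.72, -0.3547, 0.3632]
tool_rot: [180.0, 0.2, 9.7]
force: [-0.3, 0.6, 0.2]
grip_width: 0.0872
```

Run:
```python
from h import *
o=status.get_obs(); print(o['time_s'],o['tool_pos'],o['joint_velocities'].round(1).max(),o['grip_width'])
im,d,p=look('top'); save('t7',im[60:260,140:500].repeat(2,0).repeat(2,1))
W=cloud('top',im,d,p); q=W[...,:2]-G; x=q@U*1000;y=q@V*1000;z=W[...,2]*1000
for a in range(-20,66,4):
    m=(d>0)&(np.abs(y)<26)&(x>=a)&(x<a+4)
    if m.sum()>3: print(a,np.percentile(z[m],[10,50,90]).round(),end=' | ')
print()
for n in('top','scene'):
    if n=='scene': im,d,p=look(n); W=cloud(n,im,d,p); save('s7',im)
    for k in('bar','board','tin','scraper','roller'):
        for qq in outline_of(n,k)[:2]:
            P=W[qq['pixels']&(d>0)]; zz=np.percentile(P[:,2],[5,50,95]).round(3)
            print(n,k,round(qq['conf'],2),zz,rect(P[P[:,2]>(.04 if k=='bar' else 0)]))
```

```text
26.2 [ 0.72001039 -0.35469413  0.36324445] 0.7 0.08720043602984792
-20 [ 8. 11. 13.] | -16 [ 7. 10. 14.] | -12 [ 7. 10. 13.] | -8 [ 7. 10. 11.] | -4 [ 8. 10. 12.] | 0 [ 7. 10. 12.] | 4 [ 9. 14. 43.] | 8 [46. 53. 62.] | 12 [46. 51. 60.] | 16 [47. 51. 60.] | 20 [48. 52. 60.] | 24 [47. 50. 59.] | 28 [47. 53. 61.] | 32 [48. 51. 61.] | 36 [47. 51. 59.] | 40 [47. 51. 61.] | 44 [47. 50. 60.] | 48 [48. 52. 62.] | 52 [48. 51. 61.] | 56 [47. 51. 69.] | 60 [49. 78. 82.] | 64 [78. 80. 82.] | 
top bar 0.86 [0.01  0.047 0.051] (array([670.1, -45.8]), 177.8, 59.7, 102.87)
top bar 0.72 [0.01  0.039 0.043] (array([ 476.8, -369.3]), 246.0, 147.7, 114.39)
top board 0.66 [0.004 0.008 0.012] (array([668.7, -44.7]), 241.0, 93.3, 100.26)
top tin 0.97 [0.015 0.041 0.045] (array([653.1, 284. ]), 75.1, 74.7, 90.66)
top scraper 0.88 [0.    0.005 0.008] (array([554.7, 428.8]), 142.5, 62.4, 90.09)
scene bar 0.9 [0.007 0.038 0.04 ] (array([ 521. , -426.3]), 176.6, 56.6, 171.77)
scene bar 0.79 [0.001 0.038 0.04 ] (array([ 234.6, -285.6]), 176.9, 53.9, 156.41)
scene board 0.93 [0.005 0.007 0.009] (array([669.3, -46.6]), 240.3, 87.2, 98.51)
scene tin 0.77 [0.005 0.039 0.043] (array([657.1, 284. ]), 76.9, 75.7, 26.01)
scene scraper 0.66 [0.002 0.004 0.006] (array([556. , 427.5]), 142.6, 61.0, 91.07)
scene roller 0.57 [0.017 0.028 0.036] (array([ 669.8, -375.3]), 130.9, 53.6, 91.6)
```

View pics/t7.png

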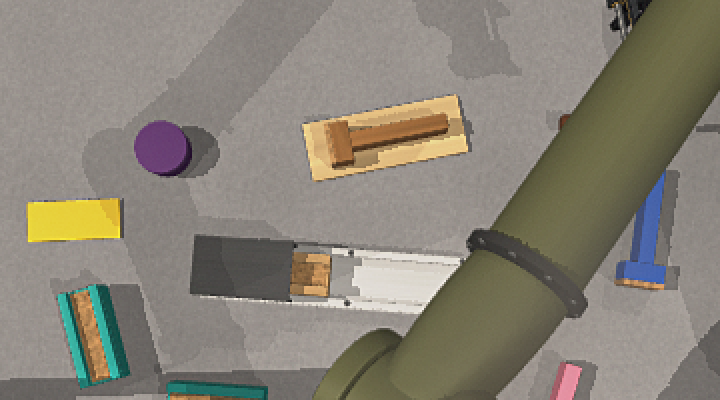

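```bash
python3 -c "
from h import *
print(status.get_obs()['force']); print(env.sign_off())"
```

```text
[-0.02641184 -0.18711515  0.02607702]
the job is handed in; nothing more can be done
None
```

I pushed the block home with the bar, laid the bar back on its board and handed the job in at about 26 s. No verdict was given. Instead of separate taps, I pushed in small steps: 2–5 mm on the approach, then 1 mm near the stop.

- **Stop:** moving drag stayed at about 3 N. It then rose to 6.5 N, with the tool lagging, and held at 5.6 N at rest, where free travel had left about 0.5 N. I took that as the plate, pushed back roughly 1.5–2 mm, and stopped there.
- **Block:** the last top picture shows its tail about 7 mm past the track's origin. The bar's position at contact put it at about 10 mm, and the top camera read about 2 mm short earlier, so the two roughly agree. The button itself is hidden, so its being pressed is inferred from the force.
- **Bar:** it lies flat on the board, head to the left, within a few mm of the board's centre. The fingers were open and clear when I handed in. The scene camera did not report the bar among its two best matches at the end, so this rests on the top camera's measurement and picture.
- **Bystanders:** the tin and scraper look undisturbed in the final pictures. The arm hid most of the roller from the top camera, so only the scene camera saw it, near its old place. My starting and final figures for the three were not taken the same way, so I did not compare them to the millimetre. The planned path kept the arm clear of all three.

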